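# Close the breather plugs of three culture jars in order

### The arm

A 6-joint arm with a two-finger parallel gripper is mounted at the origin on the work surface. World frame = base frame: x ahead of the robot, y to its left, z up, the work surface at z = 0. Lengths are in m, angles in rad, forces in N, time in s.
With the tool pointing down it reaches from about 0.375 to 0.9 m from the base axis. Payload 3.1 kg.
Tool frame: the origin (TCP) lies on the centre line of the jaws, within the pads' length; the fingertips stand 8 mm ahead of it and the grasp point (between the pads) lies 11 mm behind it; z points along the fingers, y is the line along which they close (so a half turn about z gives the same grasp; the last joint's range is limited). The gripper opens to 85 mm and grips with 20 to 120 N. Pads are 22 mm wide; open, the fingers measure 114 mm over their backs; the gripper's body (76 mm by 85 mm) begins 54 mm behind the grasp point. The pads swing forward as they close: fully open they stand 13 mm farther back than shut.
Start: joints at [-1.31, 0.527, 1.433, -0, 1.181, -0.178], TCP at [0.266, -0.565, 0.239] pointing down, gripper open.
Joint ranges: [-3.08, 3.08], [-0.75, 2.2], [0.22, 2.44], [-1.43, 4.57], [0, 2.65], [-2.85, 2.85]. Speed limits (rad/s): [2.79, 2.79, 3.14, 3.14, 3.14, 3.14].

### API

Orientations are given as a unit quaternion [x, y, z, w].
In Python, from station import * gives the robot as it stands.
- The arm moves only by the tool play_rows, never from a script. Its argument "rows" is a list of rows, each a list of 3 entries, a list of its own where there are three numbers: the turn, a rotation vector about the tool's x, y, z in degrees, then the shift along the tool's x, y, z in mm, then the closure, from 0 (fully open) to 1 (shut). In form: [[[ax, ay, az], [dx, dy, dz], jaw], ...]. A call has 1 to 12 rows; each row shifts and turns the commanded pose from where the row before left it, along the tool's axes as they then stand; what a row does not reach is not made up. A row lasts 1/12 s, in which the tool goes at most 41.7 mm and 7.16 degrees, less where a joint would pass 70% of its speed; a pose out of reach is approached as far as the arm can. A call with a gripper value outside its range is refused whole. The fingers move at their own pace and stop on an object; "grip_force" is the grip in N (left out, the last holds). Time passes only in rows, so rows that do not move let the fingers close. It gives the time, the measured TCP pose, the force, the opening and the grip force at its end, in the units of the state.
- sense(): the state, without advancing time (a new reading comes with each control period).
- snapshot(name): name is "side" or "top"; returns (picture, depth): 384x512x3 uint8, red, green, blue; 384x512 float32, m along the optical axis (not along the pixel's ray), 0 where there is no reading.
- get_calibration(name): a dict with "vfov" (degrees; the focal length in pixels is half the picture's height over the tangent of half this angle, whatever the lens; pixels are square), "cx", "cy" (the principal point, pixels), "k1" (the pictures are not rectified: a ray, as slopes to the right and down, at radius r is drawn at 1 + k1 r^2 times it, then the intrinsics apply), "xyz" and "attitude" of the camera in the world. Camera axes: x right, y down, z forward; pixel columns grow to the right and rows downward; lengths in m; the calibration is good to about 2 mm. A picture is of the moment at which its call begins. get_calibration takes no time and is no camera call.
- sign_off(): hands the job in; it is judged then, once.
The state is a dict: "t": time; "q": joint angles; "qd": joint speeds; "tau": joint torques, N m; "tcp_pos": TCP position; "tool_rot": TCP orientation; "force": force on the tool from outside, world axes, zero at the start; "ft_torque": the same for the moment, N m; "finger_gap": opening from 0.0 (shut) to 1.0 (fully open); "gripper_force": force on a finger pad.
Only numpy, scipy, OpenCV 4.12 (cv2) and the standard library are available. Lean on these libraries where they do the work, as an engineer would, in place of code of your own. Each camera call takes 0.05 s, during which the arm holds its last target. There are 200 camera calls.

### The job

Three of the culture jars have a white breather plug standing up from the middle of the lid; close them by pressing each plug gently down with a fingertip until it is home: first on the shortest of these three jars, then on the tallest, and last on the middle-height one. Do not lift, tip or shift the jars, and leave everything else on the table where it is.

Things in the scene. Friction and masses are not known exactly. Their poses are not given: they have to be found in the camera images.
- jar_short: the shortest of the three culture jars whose lid has a breather plug: a closed, filled jar (white growth over brown substrate, pale grey lid), 78 mm in diameter (lid 82 mm), 95 mm tall to the flat top of its lid, about 0.35 kg, standing loose; origin at the centre of its underside, z up
- top_short (a point): centre of the upper face of the round white breather plug (26 mm in diameter) in the middle of the shortest jar's lid; the face is 16 mm above the lid when the plug is right out and 6 mm above it when fully home
- plug_short (a joint): how far the shortest jar's plug is pushed in, m: 0 right out, 0.010 at the bottom stop (fully home); it starts 0 to 2 mm in. It slides straight down against a steady friction of about 3 to 5 N, then stops, and stays where it is left. Its springy cap gives only once over 4.5 N are on it (then 1.5 N for each mm, up to 5 mm, on top of this travel) and springs back
- jar_middle: the middle-height of the three culture jars whose lid has a breather plug: a closed, filled jar (white growth over brown substrate, pale grey lid), 90 mm in diameter (lid 94 mm), 125 mm tall to the flat top of its lid, about 0.55 kg, standing loose; origin at the centre of its underside, z up
- top_middle (a point): centre of the upper face of the round white breather plug (26 mm in diameter) in the middle of the middle-height jar's lid; the face is 16 mm above the lid when the plug is right out and 6 mm above it when fully home
- plug_middle (a joint): how far the middle-height jar's plug is pushed in, m: 0 right out, 0.010 at the bottom stop (fully home); it starts 0 to 2 mm in. It slides straight down against a steady friction of about 3 to 5 N, then stops, and stays where it is left. Its springy cap gives only once over 4.5 N are on it (then 1.5 N for each mm, up to 5 mm, on top of this travel) and springs back
- jar_tall: the tallest of the three culture jars whose lid has a breather plug: a closed, filled jar (white growth over brown substrate, pale grey lid), 100 mm in diameter (lid 104 mm), 155 mm tall to the flat top of its lid, about 0.8 kg, standing loose; origin at the centre of its underside, z up
- top_tall (a point): centre of the upper face of the round white breather plug (26 mm in diameter) in the middle of the tallest jar's lid; the face is 16 mm above the lid when the plug is right out and 6 mm above it when fully home
- plug_tall (a joint): how far the tallest jar's plug is pushed in, m: 0 right out, 0.010 at the bottom stop (fully home); it starts 0 to 2 mm in. It slides straight down against a steady friction of about 3 to 5 N, then stops, and stays where it is left. Its springy cap gives only once over 4.5 N are on it (then 1.5 N for each mm, up to 5 mm, on top of this travel) and springs back
- plainjar_left: closed jar, 90 mm in diameter, 125 mm tall, with a flat paper patch and no plug on its lid; at the back left; not part of the work; origin at the centre of its underside
- plainjar_right: the same kind of plugless jar, at the back right; not part of the work; origin at the centre of its underside
- dropper: small amber bottle, 30 mm in diameter, 70 mm tall, standing near the robot among the jars; origin at the centre of its underside
- cleaner: clear bottle with white cap, 66 mm in diameter, 150 mm tall, on the left; origin at the centre of its underside
- cup: white cup, 76 mm in diameter, 85 mm tall, on the right; origin at the centre of its underside
- sparelid: spare small lid lying flat, 48 mm in diameter, 17 mm high, near the robot; origin at the centre of its underside
- spoon: steel spoon, 160 mm long, lying flat on the left; origin on its underside, x along it
Things that resemble listed ones, but are neither listed nor needed, are in the scene too. What is shaped like the jar_short but blue is not meant. What is shaped like the jar_tall but red is not meant.

How it is judged:
By the outcome, as a careful person would: the job done as asked, in the order asked, and still so for the second after the job is handed in, with the robot touching nothing.
It also fails if it takes over 72 s, if anything falls off the work surface, if the arm or the gripper's body presses on something with over 40 N, if the wrist force passes 120 N, or if a joint passes its speed limit or range.

## Working session

There is one attempt and no reset: what is moved stays moved. The work goes in short steps, Python scripts to look and compute and a tool call to move; the robot and the scene stay as the last step left them, time stands still between calls to the robot, and variables do not carry over. Pictures are saved under pics/ and viewed, at most 10 in all, crops included, and the job is handed in when it is done.

Besides the shell and the picture viewer there is one more tool, called after "Emit:" in YAML: its name, and indented under it one key for each argument. play_rows: Moves the arm, as the interface text tells. Its arguments: {"type":"object","properties":{"rows":{"type":"array","items":{"type":"array"}},"grip_force":{"type":"number"}},"required":["rows"]}

```bash
mkdir -p pics
cat > h.py <<'E'
from station import *
import numpy as np, cv2
from scipy.spatial.transform import Rotation as R
def pt(name,u,v,z=None,depth=None):
    c=get_calibration(name); f=192/np.tan(np.radians(c["vfov"])/2)
    d=np.array([(u-c["cx"])/f,(v-c["cy"])/f]); s=d.copy()
    for _ in range(20): s=d/(1+c["k1"]*(s@s))
    a=np.array(c["attitude"]); M=R.from_quat(a).as_matrix() if a.size==4 else a.reshape(3,3)
    ray=M@np.array([s[0],s[1],1]); o=np.array(c["xyz"])
    k=depth if depth is not None else (z-o[2])/ray[2]
    return o+k*ray
E
python3 - <<'E'
from h import *
for n in("top","side"):
    p,d=snapshot(n); cv2.imwrite(f"pics/{n}.png",cv2.resize(p[:,:,::-1],(800,600))); np.savez(f"{n}.npz",p=p,d=d); print(get_calibration(n))
s=sense();print(s)
E
```

```text
{'vfov': 52.29085981436777, 'cx': 251.71472309038944, 'cy': 186.4714900274435, 'k1': -0.03160858816586783, 'xyz': array([ 0.31952984, -0.00841502,  1.31917134]), 'attitude': array([-0.7029007 ,  0.70324023, -0.0768965 ,  0.07396432])}
{'vfov': 57.60532865408811, 'cx': 260.1880191605817, 'cy': 185.87627762369118, 'k1': -0.09332418015863847, 'xyz': array([0.20032347, 0.49640309, 0.73261404]), 'attitude': array([-0.30711362,  0.86786819, -0.36963555,  0.12591895])}
{'t': 0.1, 'q': array([-1.30948796e+00,  5.28385825e-01,  1.43379501e+00, -1.14074681e-05,
        1.18137727e+00, -1.78488529e-01]), 'qd': array([ 9.42386032e-04, -3.54650429e-04, -3.15315310e-03,  3.96737694e-04,
        5.78337705e-04, -9.95999309e-05]), 'tau': array([-5.46087867e-04, -4.43305707e+01, -1.78585696e+01, -2.73449878e-04,
        3.86917251e-03,  3.76850124e-06]), 'tcp_pos': array([ 0.26596151, -0.56488828,  0.23841706]), 'tool_rot': array([ 9.75918661e-01,  2.18132530e-01, -4.59530840e-05, -9.81666828e-04]), 'force': array([ 0.17279438, -0.11167693, -0.33469318]), 'ft_torque': array([-0.03165719,  0.01843901, -0.00205318]), 'gripper_force': 0.0, 'finger_gap': 1.000253405382567}
```

View pics/top.png

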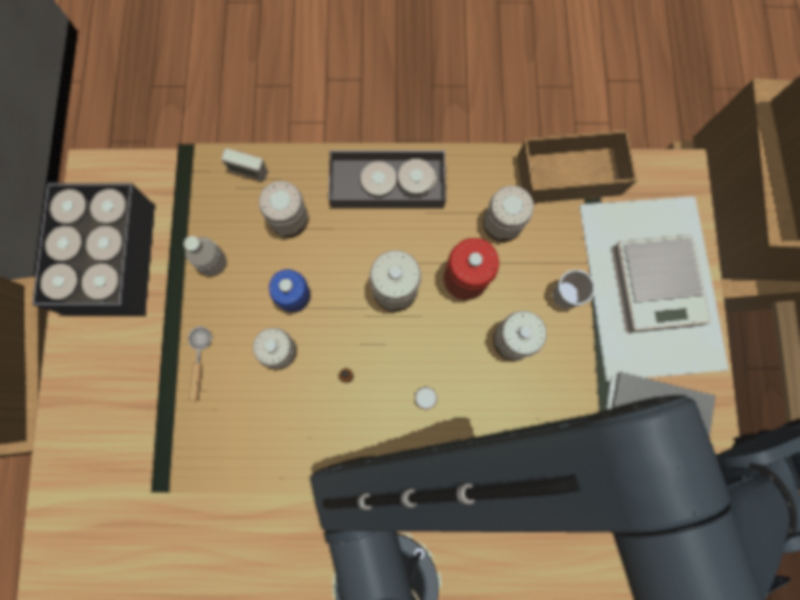

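View pics/side.png

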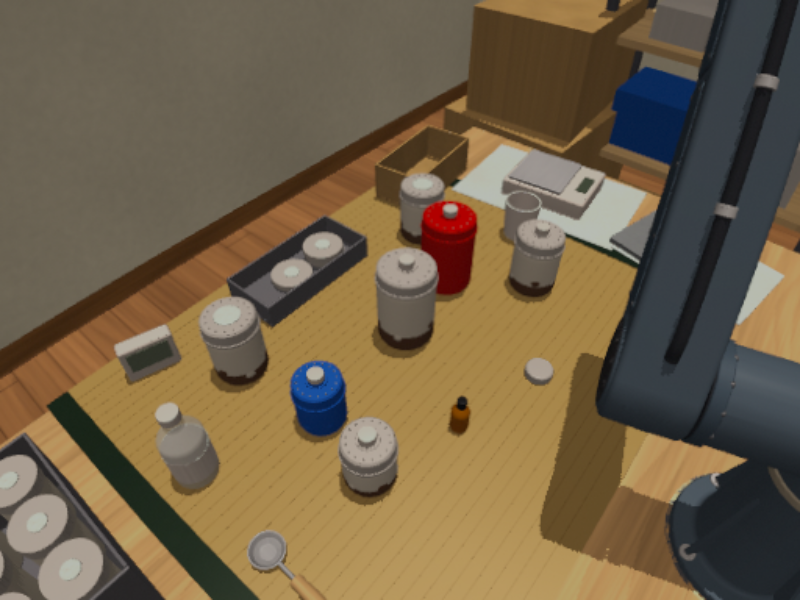

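Top picture (800x600): the plugs that could be meant are pale at (271,345), (395,272) and (524,333), blue at (288,285) and red at (475,260). The plain jars at (283,197) and (513,203) have no plug. I choose the three pale ones: short at (271,345), tall at (395,272), middle at (524,333). The side view confirms the heights.

Run:
```python
from h import *
p=np.load("top.npz")["p"]; out=[]
for (u,v) in((271,345),(395,272),(524,333)):
    u=int(u*.64);v=int(v*.64); c=p[v-20:v+20,u-20:u+20,::-1]; print(u-20,v-20)
    out.append(cv2.resize(c,(260,260),interpolation=cv2.INTER_CUBIC))
P=np.load("side.npz")["p"]; o2=[]
for (u,v) in((367,436),(406,260),(541,230)):
    u=int(u*.64);v=int(v*.64); c=P[v-20:v+20,u-20:u+20,::-1]; print(u-20,v-20)
    o2.append(cv2.resize(c,(260,260),interpolation=cv2.INTER_CUBIC))
cv2.imwrite("pics/crop.png",np.vstack([np.hstack(out),np.hstack(o2)]))
```

```text
153 200
232 154
315 193
214 259
239 146
326 127
```

View pics/crop.png

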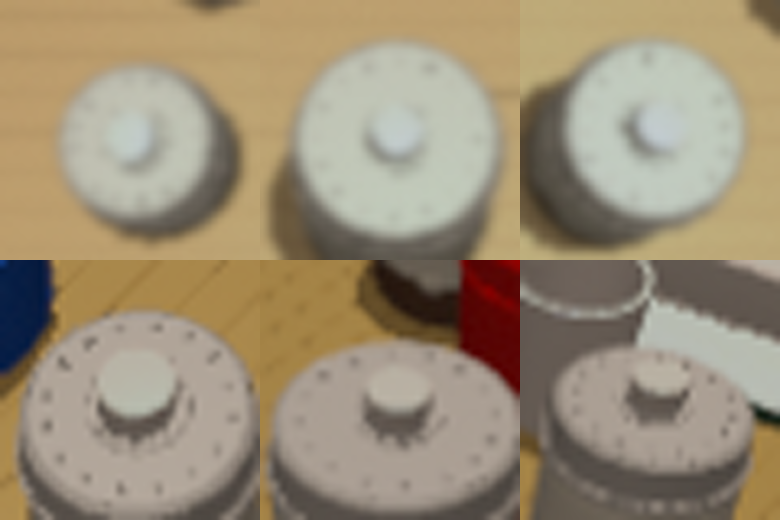

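Run:
```python
from h import *
T=np.load("top.npz")["d"];S=np.load("side.npz")["d"]
f=lambda o,c:o+(c+.5)/6.5-.5
for n,o,pl,lid,so,sp,h in(("s",(153,200),(132,137),(136,142),(214,259),(137,122),.095),("t",(232,154),(137,131),(138,140),(239,146),(138,128),.155),("m",(315,193),(139,127),(135,130),(326,127),(141,115),.125)):
    u,v=f(o[0],pl[0]),f(o[1],pl[1]); a,b=f(o[0],lid[0]),f(o[1],lid[1]); us,vs=f(so[0],sp[0]),f(so[1],sp[1])
    print(n,pt("top",u,v,z=h+.015).round(4),"lid",pt("top",a,b,z=h).round(4),"side",pt("side",us,vs,z=h+.015).round(4),
     "depth",pt("top",u,v,depth=T[int(v+.5),int(u+.5)]).round(4),pt("side",us,vs,depth=S[int(vs+.5),int(us+.5)]).round(4))
q=sense();print(R.from_quat(q["tool_rot"]).as_matrix().round(3))
```

```text
s [0.4734 0.2314 0.11  ] lid [0.4728 0.2324 0.095 ] side [0.4725 0.2318 0.11  ] depth [0.4725 0.2301 0.1167] [0.4729 0.2314 0.1091]
t [ 0.6085 -0.0162  0.17  ] lid [ 0.6079 -0.0168  0.155 ] side [ 0.6076 -0.0168  0.17  ] depth [ 0.6074 -0.0162  0.1743] [ 0.6069 -0.016   0.1709]
m [ 0.4955 -0.2703  0.14  ] lid [ 0.4963 -0.2716  0.125 ] side [ 0.4959 -0.2716  0.14  ] depth [ 0.4948 -0.2693  0.1442] [ 0.4966 -0.2733  0.1387]
[[ 0.905  0.426 -0.001]
 [ 0.426 -0.905  0.002]
 [ 0.    -0.002 -1.   ]]
```

Emit:
play_rows:
  rows:
    - [[0, 0, 0], [0, 0, -5], 1]
    - [[0, 0, 0], [25, -17, 0], 1]
    - [[0, 0, 0], [27, -19, 0], 1]
    - [[0, 0, 0], [27, -19, 0], 1]
    - [[0, 0, 0], [27, -19, 0], 1]
    - [[0, 0, 0], [28, -19, 0], 1]
    - [[0, 0, 0], [28, -19, 0], 1]
    - [[0, 0, 0], [28, -19, 0], 1]
    - [[0, 0, 0], [28, -19, 0], 1]
    - [[0, 0, 0], [28, -19, 0], 1]
    - [[0, 0, 0], [28, -19, 0], 1]
    - [[0, 0, 0], [27, -19, 0], 1]

```text
t: 1.1
tcp_pos: [0.4511, -0.2485, 0.2447]
tool_rot: [0.976, 0.218, 0.0, 0.0]
force: [0.1, 0.0, 0.5]
finger_gap: 0.002
gripper_force: 0.0
```

Emit:
play_rows:
  rows:
    - [[0, 0, 0], [18, -34, 0], 1]
    - [[0, 0, 0], [18, -34, 0], 1]
    - [[0, 0, 0], [18, -34, 0], 1]
    - [[0, 0, 0], [18, -34, 0], 1]
    - [[0, 0, 0], [18, -34, 0], 1]
    - [[0, 0, 0], [18, -34, 0], 1]
    - [[0, 0, 0], [18, -34, 0], 1]
    - [[0, 0, 0], [18, -34, 0], 1]
    - [[0, 0, 0], [18, -34, 0], 1]
    - [[0, 0, 0], [18, -34, 0], 1]
    - [[0, 0, 0], [18, -34, 0], 1]
    - [[0, 0, 0], [0, 0, 0], 1]

```text
t: 2.1
tcp_pos: [0.4702, 0.1786, 0.2449]
tool_rot: [0.975, 0.221, 0.001, -0.001]
force: [0.1, -0.2, 0.2]
finger_gap: 0.002
gripper_force: 0.0
```

```bash
cat > g.py <<'E'
import sys
from h import *
G=dict(s=(.473,.2317,.111),t=(.6078,-.0165,.171),m=(.4958,-.271,.141))[sys.argv[1]]
s=sense(); M=R.from_quat(s["tool_rot"]).as_matrix()
tip=s["tcp_pos"]+.008*M[:,2]
print(s["t"],"tip",tip.round(4),"shift mm",(1000*M.T@(np.array(G)-tip)).round(1),s["force"].round(2),s["q"].round(2))
E
python3 g.py s
```

```text
2.1 tip [0.4702 0.1787 0.2369] shift mm [ 25.1 -46.4 126. ] [ 0.11 -0.21  0.23] [0.14 0.36 1.73 0.   1.05 1.26]
```

Emit:
play_rows:
  rows:
    - [[0, 0, 0], [12, -23, 0], 1]
    - [[0, 0, 0], [13, -23, 0], 1]
    - [[0, 0, 0], [0, 0, 25], 1]
    - [[0, 0, 0], [0, 0, 30], 1]
    - [[0, 0, 0], [0, 0, 30], 1]
    - [[0, 0, 0], [0, 0, 20], 1]
    - [[0, 0, 0], [0, 0, 5], 1]
    - [[0, 0, 0], [0, 0, 0], 1]
    - [[0, 0, 0], [0, 0, 0], 1]

```text
t: 2.85
tcp_pos: [0.474, 0.2248, 0.135]
tool_rot: [0.976, 0.218, 0.0, 0.0]
force: [0.0, -0.2, -0.4]
finger_gap: -0.003
gripper_force: 0.0
```

```bash
python3 g.py s
python3 - <<'E'
from h import *
p,d=snapshot("side"); c=p[200:320,150:310,::-1]
cv2.imwrite("pics/s1.png",cv2.resize(c,(800,600),interpolation=cv2.INTER_CUBIC))
E
```

```text
2.85 tip [0.474  0.2248 0.127 ] shift mm [ 2.  -6.7 16. ] [ 0.04 -0.17 -0.4 ] [ 0.23  0.55  1.78 -0.    0.81  1.36]
```

View pics/s1.png

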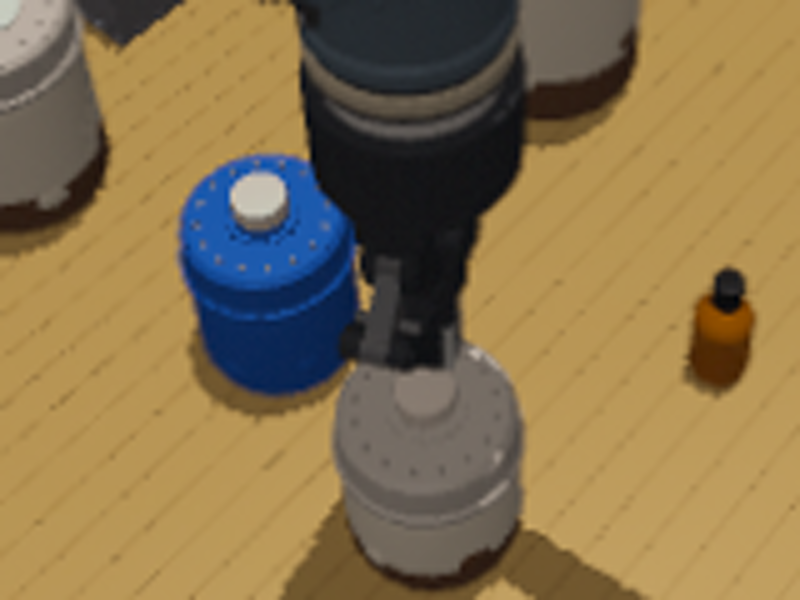

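The shut fingers at (410,360) are just above and behind the short jar's plug at (425,390), and the blue jar is clear. Next I centre over the plug and step down.

Emit:
play_rows:
  rows:
    - [[0, 0, 0], [2, -7, 0], 1]
    - [[0, 0, 0], [0, 0, 10], 1]
    - [[0, 0, 0], [0, 0, 0], 1]
    - [[0, 0, 0], [0, 0, 0], 1]

```text
t: 3.23
tcp_pos: [0.4718, 0.2323, 0.1242]
tool_rot: [0.976, 0.218, -0.0, 0.0]
force: [0.1, -0.1, 0.9]
finger_gap: 0.002
gripper_force: 0.0
```

Emit:
play_rows:
  rows:
    - [[0, 0, 0], [0, 0, 3], 1]
    - [[0, 0, 0], [0, 0, 3], 1]
    - [[0, 0, 0], [0, 0, 2], 1]
    - [[0, 0, 0], [0, 0, 2], 1]
    - [[0, 0, 0], [0, 0, 0], 1]
    - [[0, 0, 0], [0, 0, 0], 1]

```text
t: 3.73
tcp_pos: [0.4721, 0.2321, 0.1141]
tool_rot: [0.976, 0.218, -0.0, 0.0]
force: [0.1, 0.1, -0.1]
finger_gap: -0.004
gripper_force: 0.1
```

```bash
python3 g.py s
```

```text
3.7333 tip [0.4721 0.2321 0.1061] shift mm [ 0.6  0.7 -4.9] [ 0.11  0.06 -0.09] [ 0.24  0.59  1.79 -0.    0.77  1.38]
```

Emit:
play_rows:
  rows:
    - [[0, 0, 0], [0, 0, 1], 1]
    - [[0, 0, 0], [0, 0, 1], 1]
    - [[0, 0, 0], [0, 0, 1], 1]

```text
t: 3.98
tcp_pos: [0.4721, 0.2321, 0.1114]
tool_rot: [0.976, 0.218, 0.0, 0.0]
force: [-0.3, -0.7, 3.2]
finger_gap: 0.001
gripper_force: 1.7
```

Emit:
play_rows:
  rows:
    - [[0, 0, 0], [0, 0, 1], 1]
    - [[0, 0, 0], [0, 0, 1], 1]

```text
t: 4.15
tcp_pos: [0.4722, 0.2321, 0.1093]
tool_rot: [0.976, 0.218, 0.0, 0.0]
force: [0.1, -0.5, 3.6]
finger_gap: -0.001
gripper_force: 1.7
```

Emit:
play_rows:
  rows:
    - [[0, 0, 0], [0, 0, 1], 1]
    - [[0, 0, 0], [0, 0, 1], 1]
    - [[0, 0, 0], [0, 0, 0], 1]

```text
t: 4.4
tcp_pos: [0.4722, 0.2321, 0.1075]
tool_rot: [0.976, 0.218, 0.0, 0.0]
force: [-2.1, -1.0, 6.6]
finger_gap: 0.002
gripper_force: 3.4
```

Emit:
play_rows:
  rows:
    - [[0, 0, 0], [0, 0, 1], 1]
    - [[0, 0, 0], [0, 0, 0], 1]

```text
t: 4.57
tcp_pos: [0.4722, 0.2321, 0.1067]
tool_rot: [0.976, 0.218, 0.0, 0.0]
force: [-1.0, -0.7, 7.4]
finger_gap: 0.001
gripper_force: 4.0
```

Emit:
play_rows:
  rows:
    - [[0, 0, 0], [0, 0, 1], 1]
    - [[0, 0, 0], [0, 0, 0], 1]
    - [[0, 0, 0], [0, 0, 0], 1]

```text
t: 4.82
tcp_pos: [0.4722, 0.2321, 0.1059]
tool_rot: [0.976, 0.218, 0.0, 0.0]
force: [-1.7, -1.0, 8.5]
finger_gap: 0.0
gripper_force: 4.5
```

Emit:
play_rows:
  rows:
    - [[0, 0, 0], [0, 0, -5], 1]
    - [[0, 0, 0], [0, 0, -10], 1]
    - [[0, 0, 0], [0, 0, -30], 1]
    - [[0, 0, 0], [0, 0, -40], 1]
    - [[0, 0, 0], [0, 0, -40], 1]
    - [[0, 0, 0], [0, 0, -12], 1]
    - [[0, 0, 0], [0, 0, 0], 1]

```text
t: 5.4
tcp_pos: [0.4745, 0.2329, 0.2465]
tool_rot: [0.976, 0.218, 0.005, -0.0]
force: [0.7, -0.1, 0.1]
finger_gap: -0.002
gripper_force: 0.0
```

```bash
python3 g.py t
python3 - <<'E'
from h import *
p,d=snapshot("side"); c=p[230:320,180:300,::-1]
cv2.imwrite("pics/s2.png",cv2.resize(c,(640,480),interpolation=cv2.INTER_CUBIC))
E
```

```text
5.4 tip [0.4746 0.2329 0.2385] shift mm [ 13.7 282.3  68.1] [ 0.73 -0.14  0.07] [0.24 0.39 1.67 0.   1.08 1.38]
```

View pics/s2.png

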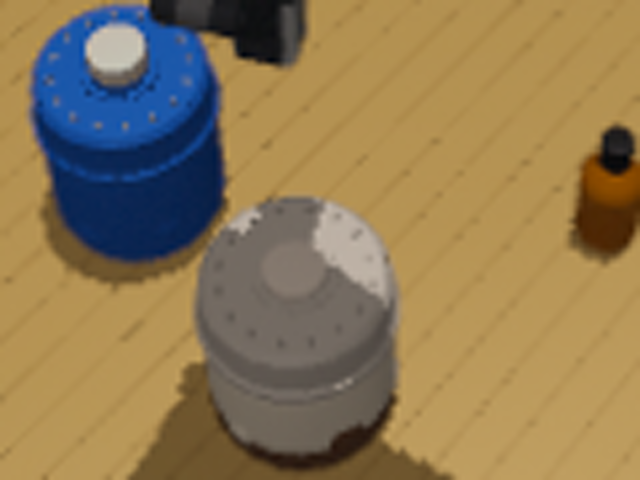

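The short jar's plug is now low in its lid at (293,268), and the jar stands where it was. Next is the tall jar.

Emit:
play_rows:
  rows:
    - [[0, 0, 0], [2, 27, 0], 1]
    - [[0, 0, 0], [2, 32, 0], 1]
    - [[0, 0, 0], [2, 32, 0], 1]
    - [[0, 0, 0], [2, 32, 0], 1]
    - [[0, 0, 0], [2, 32, 0], 1]
    - [[0, 0, 0], [2, 32, 0], 1]
    - [[0, 0, 0], [1, 32, 0], 1]
    - [[0, 0, 0], [1, 32, 0], 1]
    - [[0, 0, 0], [0, 28, 0], 1]
    - [[0, 0, 0], [0, 0, 20], 1]
    - [[0, 0, 0], [0, 0, 20], 1]
    - [[0, 0, 0], [0, 0, 0], 1]

```text
t: 6.45
tcp_pos: [0.5994, -0.0144, 0.196]
tool_rot: [0.976, 0.217, -0.006, -0.003]
force: [-1.0, 0.2, -0.0]
finger_gap: -0.003
gripper_force: 0.0
```

Emit:
play_rows:
  rows:
    - [[0, 0, 0], [0, 0, 10], 1]
    - [[0, 0, 0], [0, 0, 0], 1]
    - [[0, 0, 0], [0, 0, 0], 1]

```text
t: 6.7
tcp_pos: [0.6032, -0.0139, 0.1918]
tool_rot: [0.976, 0.218, -0.001, -0.0]
force: [0.9, -0.0, -0.1]
finger_gap: 0.003
gripper_force: 0.0
```

```bash
python3 g.py t
```

```text
6.7 tip [ 0.6032 -0.0138  0.1838] shift mm [ 3.1  4.4 12.8] [ 0.86 -0.03 -0.09] [-0.21  0.56  1.53  0.    1.05  0.92]
```

Emit:
play_rows:
  rows:
    - [[0, 0, 0], [3, 4, 0], 1]
    - [[0, 0, 0], [0, 0, 5], 1]
    - [[0, 0, 0], [0, 0, 3], 1]
    - [[0, 0, 0], [0, 0, 0], 1]
    - [[0, 0, 0], [0, 0, 0], 1]

```text
t: 7.12
tcp_pos: [0.6078, -0.0166, 0.1842]
tool_rot: [0.976, 0.218, -0.0, -0.0]
force: [-0.2, 0.3, -0.5]
finger_gap: -0.002
gripper_force: 0.0
```

```bash
python3 g.py t
python3 - <<'E'
from h import *
p,d=snapshot("side"); c=p[110:230,190:350,::-1]
cv2.imwrite("pics/t1.png",cv2.resize(c,(800,600),interpolation=cv2.INTER_CUBIC))
E
```

```text
7.1167 tip [ 0.6078 -0.0166  0.1762] shift mm [ 0.  -0.1  5.2] [-0.16  0.32 -0.54] [-0.21  0.57  1.53 -0.    1.04  0.92]
```

View pics/t1.png

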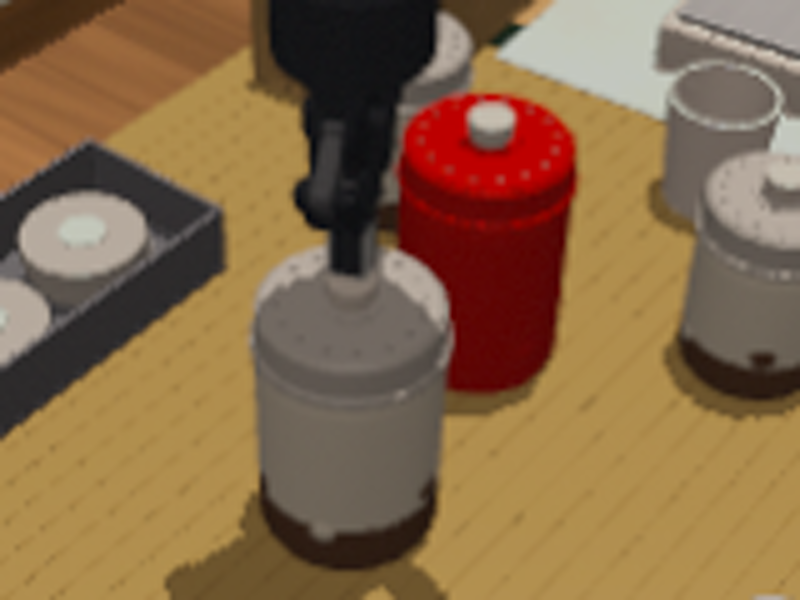

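The fingertips at (355,270) are centred over the tall jar's plug at (352,287). Pressing now.

Emit:
play_rows:
  rows:
    - [[0, 0, 0], [0, 0, 2], 1]
    - [[0, 0, 0], [0, 0, 2], 1]
    - [[0, 0, 0], [0, 0, 1.5], 1]
    - [[0, 0, 0], [0, 0, 1.5], 1]
    - [[0, 0, 0], [0, 0, 1], 1]
    - [[0, 0, 0], [0, 0, 1], 1]
    - [[0, 0, 0], [0, 0, 1], 1]

```text
t: 7.75
tcp_pos: [0.608, -0.0167, 0.1745]
tool_rot: [0.976, 0.218, 0.0, 0.0]
force: [-1.5, 0.7, 3.3]
finger_gap: -0.002
gripper_force: 1.7
```

Emit:
play_rows:
  rows:
    - [[0, 0, 0], [0, 0, 1], 1]
    - [[0, 0, 0], [0, 0, 1], 1]
    - [[0, 0, 0], [0, 0, 1], 1]
    - [[0, 0, 0], [0, 0, 1], 1]
    - [[0, 0, 0], [0, 0, 1], 1]

```text
t: 8.17
tcp_pos: [0.608, -0.0167, 0.1692]
tool_rot: [0.976, 0.218, -0.0, -0.0]
force: [-0.4, 0.4, 3.8]
finger_gap: -0.001
gripper_force: 1.7
```

Emit:
play_rows:
  rows:
    - [[0, 0, 0], [0, 0, 1], 1]
    - [[0, 0, 0], [0, 0, 1], 1]
    - [[0, 0, 0], [0, 0, 0], 1]

```text
t: 8.42
tcp_pos: [0.608, -0.0167, 0.1676]
tool_rot: [0.976, 0.218, 0.0, 0.0]
force: [-2.4, 0.6, 6.6]
finger_gap: 0.003
gripper_force: 3.3
```

Emit:
play_rows:
  rows:
    - [[0, 0, 0], [0, 0, 1], 1]
    - [[0, 0, 0], [0, 0, 1], 1]
    - [[0, 0, 0], [0, 0, 0], 1]
    - [[0, 0, 0], [0, 0, 0], 1]

```text
t: 8.75
tcp_pos: [0.608, -0.0167, 0.1662]
tool_rot: [0.976, 0.218, 0.0, 0.0]
force: [-3.6, 0.6, 8.5]
finger_gap: -0.003
gripper_force: 4.3
```

Emit:
play_rows:
  rows:
    - [[0, 0, 0], [0, 0, -5], 1]
    - [[0, 0, 0], [0, 0, -10], 1]
    - [[0, 0, 0], [0, 0, -25], 1]
    - [[0, 0, 0], [0, 0, -30], 1]
    - [[0, 0, 0], [0, 0, 0], 1]
    - [[0, 0, 0], [0, 0, 0], 1]

```text
t: 9.25
tcp_pos: [0.6094, -0.017, 0.2374]
tool_rot: [0.976, 0.218, 0.002, 0.001]
force: [-0.4, -0.1, -0.7]
finger_gap: -0.006
gripper_force: 0.0
```

```bash
python3 g.py m
python3 - <<'E'
from h import *
p,d=snapshot("side"); c=p[110:230,190:350,::-1]
cv2.imwrite("pics/t2.png",cv2.resize(c,(800,600),interpolation=cv2.INTER_CUBIC))
E
```

```text
9.25 tip [ 0.6095 -0.017   0.2294] shift mm [-211.4  181.2   88.1] [-0.44 -0.06 -0.68] [-0.21  0.51  1.48  0.    1.15  0.92]
```

View pics/t2.png

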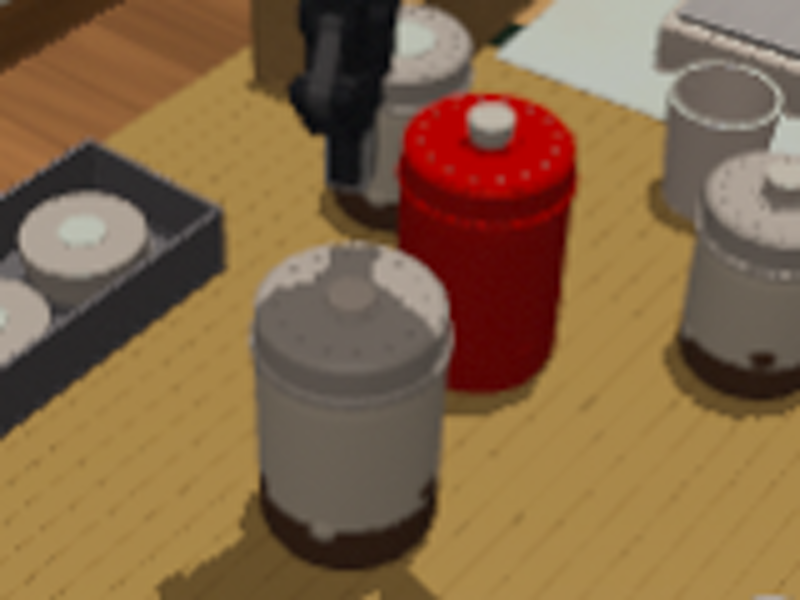

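The tall plug is home at (350,293) and the jar has not moved. Next is the middle jar.

Emit:
play_rows:
  rows:
    - [[0, 0, 0], [-21, 18, 0], 1]
    - [[0, 0, 0], [-21, 18, 0], 1]
    - [[0, 0, 0], [-21, 18, 0], 1]
    - [[0, 0, 0], [-21, 18, 0], 1]
    - [[0, 0, 0], [-21, 18, 0], 1]
    - [[0, 0, 0], [-21, 18, 0], 1]
    - [[0, 0, 0], [-21, 18, 0], 1]
    - [[0, 0, 0], [-21, 18, 0], 1]
    - [[0, 0, 0], [-21, 18, 0], 1]
    - [[0, 0, 0], [-22, 19, 0], 1]
    - [[0, 0, 0], [0, 0, 20], 1]
    - [[0, 0, 0], [0, 0, 0], 1]

```text
t: 10.3
tcp_pos: [0.4913, -0.2702, 0.2114]
tool_rot: [0.976, 0.217, -0.003, -0.003]
force: [-0.1, 0.3, -0.4]
finger_gap: 0.001
gripper_force: 0.0
```

Emit:
play_rows:
  rows:
    - [[0, 0, 0], [0, 0, 20], 1]
    - [[0, 0, 0], [0, 0, 20], 1]
    - [[0, 0, 0], [0, 0, 10], 1]
    - [[0, 0, 0], [0, 0, 0], 1]
    - [[0, 0, 0], [0, 0, 0], 1]

```text
t: 10.72
tcp_pos: [0.494, -0.2694, 0.1647]
tool_rot: [0.976, 0.219, -0.001, -0.001]
force: [0.5, -0.3, 0.7]
finger_gap: 0.002
gripper_force: 0.0
```

```bash
python3 g.py m
```

```text
10.7167 tip [ 0.4939 -0.2694  0.1567] shift mm [ 1.   2.3 15.7] [ 0.53 -0.28  0.72] [-0.7   0.54  1.66  0.    0.94  0.43]
```

Target: TCP at 0.1362 at the end of the press (home is 0.139).

Emit:
play_rows:
  rows:
    - [[0, 0, 0], [1, 2, 0], 1]
    - [[0, 0, 0], [0, 0, 6], 1]
    - [[0, 0, 0], [0, 0, 4], 1]
    - [[0, 0, 0], [0, 0, 0], 1]
    - [[0, 0, 0], [0, 0, 0], 1]

```text
t: 11.13
tcp_pos: [0.4958, -0.2716, 0.1553]
tool_rot: [0.976, 0.218, -0.0, -0.0]
force: [-0.6, -0.2, -0.3]
finger_gap: -0.0
gripper_force: 0.0
```

```bash
python3 g.py m
python3 - <<'E'
from h import *
p,d=snapshot("side"); c=p[90:210,270:430,::-1]
cv2.imwrite("pics/m1.png",cv2.resize(c,(800,600),interpolation=cv2.INTER_CUBIC))
E
```

```text
11.1333 tip [ 0.4958 -0.2716  0.1473] shift mm [ 0.3 -0.5  6.3] [-0.59 -0.21 -0.28] [-0.7   0.56  1.66  0.    0.92  0.43]
```

View pics/m1.png

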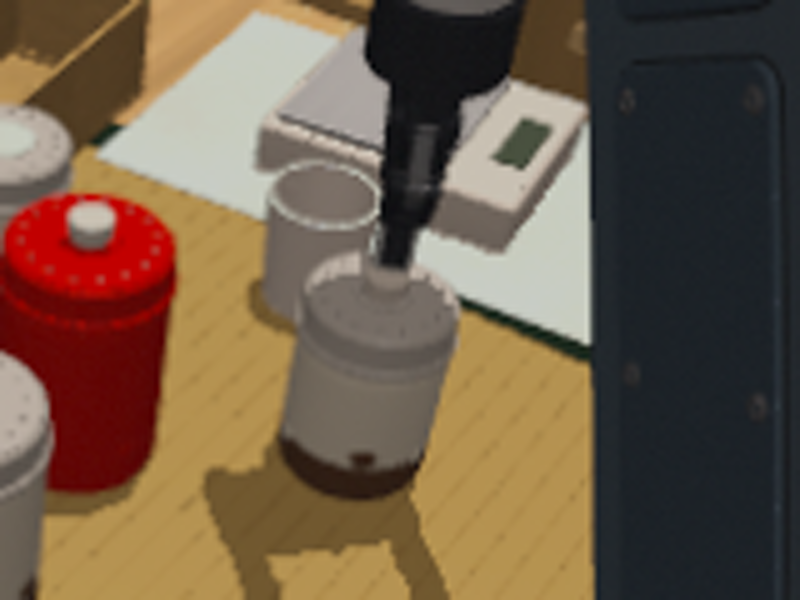

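The fingertips at (395,262) are over the middle jar's plug at (386,278). Pressing now.

Emit:
play_rows:
  rows:
    - [[0, 0, 0], [0, 0, 2], 1]
    - [[0, 0, 0], [0, 0, 2], 1]
    - [[0, 0, 0], [0, 0, 1.5], 1]
    - [[0, 0, 0], [0, 0, 1.5], 1]
    - [[0, 0, 0], [0, 0, 1], 1]
    - [[0, 0, 0], [0, 0, 1], 1]
    - [[0, 0, 0], [0, 0, 1], 1]

```text
t: 11.77
tcp_pos: [0.4959, -0.2717, 0.1455]
tool_rot: [0.976, 0.218, -0.0, 0.0]
force: [-2.0, 0.5, 3.8]
finger_gap: 0.0
gripper_force: 1.7
```

Emit:
play_rows:
  rows:
    - [[0, 0, 0], [0, 0, 1], 1]
    - [[0, 0, 0], [0, 0, 1], 1]
    - [[0, 0, 0], [0, 0, 1], 1]
    - [[0, 0, 0], [0, 0, 1], 1]
    - [[0, 0, 0], [0, 0, 1], 1]
    - [[0, 0, 0], [0, 0, 1], 1]

```text
t: 12.27
tcp_pos: [0.4959, -0.2717, 0.1392]
tool_rot: [0.976, 0.218, -0.0, -0.0]
force: [-0.8, -0.2, 2.6]
finger_gap: -0.002
gripper_force: 1.7
```

Emit:
play_rows:
  rows:
    - [[0, 0, 0], [0, 0, 1], 1]
    - [[0, 0, 0], [0, 0, 1], 1]
    - [[0, 0, 0], [0, 0, 0], 1]

```text
t: 12.52
tcp_pos: [0.4959, -0.2717, 0.1375]
tool_rot: [0.976, 0.218, -0.0, 0.0]
force: [-1.9, 0.5, 6.9]
finger_gap: 0.005
gripper_force: 3.4
```

Emit:
play_rows:
  rows:
    - [[0, 0, 0], [0, 0, 1], 1]
    - [[0, 0, 0], [0, 0, 1], 1]
    - [[0, 0, 0], [0, 0, 0], 1]
    - [[0, 0, 0], [0, 0, 0], 1]

```text
t: 12.85
tcp_pos: [0.4959, -0.2717, 0.136]
tool_rot: [0.976, 0.218, 0.0, 0.0]
force: [-2.8, 0.8, 9.2]
finger_gap: -0.003
gripper_force: 4.4
```

Emit:
play_rows:
  rows:
    - [[0, 0, 0], [0, 0, -5], 1]
    - [[0, 0, 0], [0, 0, -10], 1]
    - [[0, 0, 0], [0, 0, -25], 1]
    - [[0, 0, 0], [0, 0, -30], 1]
    - [[0, 0, 0], [0, 0, -20], 1]
    - [[0, 0, 0], [0, 0, 0], 1]
    - [[0, 0, 0], [0, 0, 0], 1]
    - [[0, 0, 0], [0, 0, 0], 1]

```text
t: 13.52
tcp_pos: [0.4954, -0.2712, 0.2246]
tool_rot: [0.976, 0.218, -0.0, -0.001]
force: [-0.1, -0.3, -0.5]
finger_gap: -0.003
gripper_force: 0.0
```

Run:
```python
from h import *
p,d=snapshot("side")
cv2.imwrite("pics/m2.png",cv2.resize(p[:,:,::-1],(800,600),interpolation=cv2.INTER_CUBIC))
```

```text
(no output)
```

View pics/m2.png

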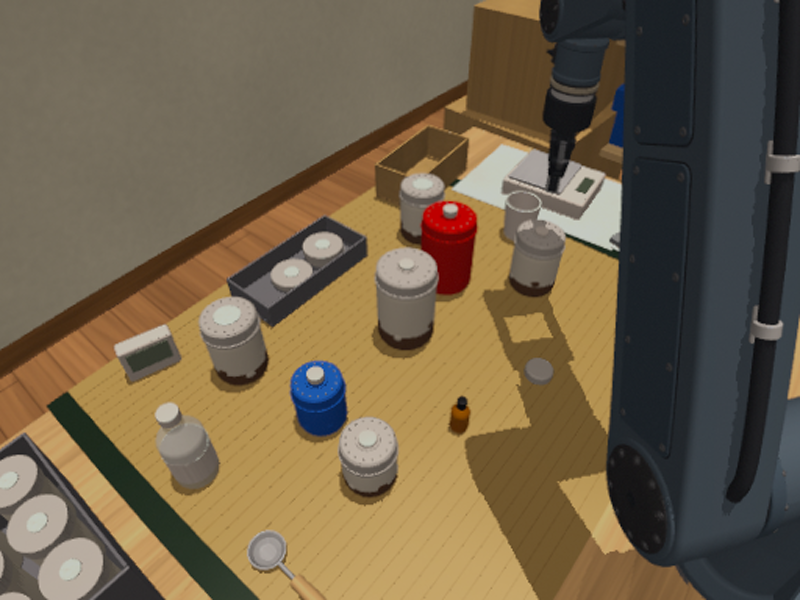

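All three plugs are down, at (368,438), (406,265) and (540,232). Nothing else has moved, and the arm is clear.

```bash
python3 -c "
from station import *
print(sign_off())"
```

```text
the job is handed in; nothing more can be done
None
```

I pressed all three plugs home in order (short, tall, middle), peaking at about 9 N. The jars and everything else in view looked unmoved, and I handed the job in about 13.6 s into the 72 s allowed.

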